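Fetch the grease jar from behind the toner bottle and complete the roller service kit

ROBOT

A 6-joint arm with a two-finger parallel gripper is mounted at the origin on the work surface. World frame = base frame: x ahead of the robot, y to its left, z up, the work surface at z = 0. Lengths are in mm, angles in rad, forces in N, time in s.
With the tool pointing down it reaches from about 400 to 825 mm from the base axis. Payload 7 kg.
Tool frame: the origin (TCP) lies midway between the tips of the shut fingers; the grasp point (between the pads) lies 19 mm behind it; z points along the fingers, y is the line along which they close (so a half turn about z gives the same grasp; the last joint's range is limited). The gripper opens to 88 mm and grips with 3 to 60 N. Pads are 19 mm wide; open, the fingers measure 130 mm over their backs; the gripper's body (78 mm by 193 mm) begins 47 mm behind the grasp point.
Start: joints at [1.465, 0.359, 0.012, 0, -1.224, -0.288], TCP at [259.004, 623.307, 226.561] pointing down, gripper open.
Joint ranges: [-3.07, 3.07], [-1.43, 2.12], [-1.02, 1.25], [-3.03, 1.67], [-3.05, -0], [-3.03, 3.03]. Speed limits (rad/s): [2.39, 2.39, 3.01, 3.14, 3.14, 3.14].

INTERFACE

Orientations are given as a unit quaternion [x, y, z, w].
In Python, from workcell import readout, imaging, job gives the robot as it stands.
- The arm moves only by the shell command python3 -m jog 'ROWS' [FORCE]. ROWS is JSON, a list that holds one entry, the list of rows, each a list of 5 numbers: the shift along the tool's x, y, z in units of 30 mm (1.0 is 30 mm), then the turn about the tool's z in units of 5 degrees (1.0 is 5 degrees), then the gripper command: -1 is fully open, 1 is shut, values between are in proportion. In form: [[[tx, ty, tz, yaw, grip], ...]]. A call has 1 to 10 rows; each row shifts and turns the commanded pose from where the row before left it, along the tool's axes as they then stand; what a row does not reach is not made up. A row lasts 1/12 s, in which the tool goes at most 41.7 mm and 7.16 degrees, less where a joint would pass 70% of its speed; a pose out of reach is approached as far as the arm can. A call is refused whole if a number of a shift passes 1 or a number of a turn 1, either way. A call with a gripper value outside its range is refused whole. The fingers move at their own pace and stop on an object; FORCE is the grip in N (left out, the last holds). Time passes only in rows, so rows that do not move let the fingers close. It gives the time, the measured TCP pose, the force, the opening and the grip force at its end, in the units of the state.
- readout.sense(): the state, without advancing time (a new reading comes with each control period).
- imaging.capture(name): name is "side" or "top"; returns the picture (420x560x3 uint8, red, green, blue); there is no depth.
- imaging.camera_info(name): a dict with "vfov" (degrees; the focal length in pixels is half the picture's height over the tangent of half this angle, whatever the lens; pixels are square), "cx", "cy" (the principal point, pixels), "dist_coeffs" ([k1, k2, p1, p2, k3] as OpenCV has them; the pictures are not rectified), "eye" and "rotation" of the camera in the world. Camera axes: x right, y up, looking along -z (the intrinsics and any distortion apply to the point x, -y, -z); pixel columns grow to the right and rows downward; lengths in mm; the calibration is good to about 2 mm. A picture is of the moment at which its call begins. camera_info takes no time and is no camera call.
- job.hand_in(): hands the job in; it is judged then, once.
Trained networks look in the newest picture that a camera, given by its name, has taken for a name from the list of things; names that differ only in an ending like _2 or _b are one class to them, and where a whole thing is asked for, a point or a joint stands for the part that bears it (a point fixed in the world has none). Each returns a list of dicts, best first, with "confidence" (0 to 1); they miss things now and then, are a little off and sometimes report something else, mostly with a low value. They report only what shows in the picture. A call takes as long as a camera call. They do not tell look-alikes from the thing itself.
- imaging.trace(camera, label): "pixels" (420x560 bool, what is visible of it) and "extent" ([left, top, width, height] in pixels, round what is visible of it).
The state is a dict: "time": time; "joints": joint angles; "qvel": joint speeds; "joint_torque": joint torques, N m; "tcp_pos": TCP position; "tcp_rot": TCP orientation; "contact_force": force on the tool from outside, world axes, zero at the start; "wrist_torque": the same for the moment, N m; "gripper_width": finger opening in mm; "grip_force": force on a finger pad.
Only numpy, scipy, OpenCV 4.12 (cv2) and the standard library are available. Lean on these libraries where they do the work, as an engineer would, in place of code of your own. Each camera call takes 0.05 s, during which the arm holds its last target. There are 200 camera calls.

TASK

Complete the feed-roller service kit on the grey tray. The blue-lidded grease jar stands on the rack hidden behind the tall toner bottle with the yellow band: first set that bottle aside upright on the bench, then take the jar and stand it in the circle drawn on the tray, and put the bottle back exactly where it stood on the rack; also lay the paper-feed roller unit the right way up in the large rectangle beside the circle, along it. Set things down without dropping or tipping them, and leave the other bottle, the other jar and the screwdriver as they are.

Things in the scene. Friction and masses are not known exactly. Their poses are not given: they have to be found in the camera images.
- rack: Fixed grey steel rack, 160 (x) by 280 (y) mm, open above. Origin on the bench under its centre; x points to its rear, away from the robot. Black deck 18 mm above the bench, two bays centred at y = +68 and -68 mm. Above the deck: front and rear lips 18 mm, side cheeks 30, divider 26, rear guard rail 48 mm. All thin. It and the tray lie on opposite sides of the bench; which side varies.
- kit_tray: Fixed grey kit tray, 220 (its x) by 250 (its y) mm, floor 5 mm above the bench, rim 4 mm thick and 15 mm high. Origin on the bench under its centre. A white card in it is printed with blue outlines: a circle, a large rectangle and a screwdriver shape.
- jar_spot (a point): Centre of the drawn circle (60 mm across) for the grease jar, on the tray floor; axes as the tray's.
- roller_spot (a point): Centre of the drawn rectangle (46 mm along the tray's x, 104 mm along the tray's y) for the roller unit, on the tray floor; axes as the tray's.
- toner_yellow_center (a point): Centre, 89 mm up, of the tall black toner bottle with the YELLOW band; z is its axis. It stands on the deck at the front of a bay, right in front of the blue-lidded jar. 178 mm high: body 64 mm across up to 128 mm, shoulder sloping in to 138 mm, grey screw cap 40 mm across from 142 to 178 mm above its underside (cap centre 71 mm above this point). 0.3 to 0.6 kg.
- jar_blue_center (a point): Centre, 23 mm up, of the squat white grease jar with the BLUE lid, 46 mm high; body 41 mm across, lid 43 mm across over the top 15 mm. It stands on the rack deck behind the yellow-banded bottle (farther from the robot), only about 4 to 12 mm clear of it. About 80 g.
- roller_unit_center (a point): Centre, 15 mm up, of the loose paper-feed roller unit: black open-topped frame 90 mm long (its x), 32 mm wide (its y), side walls 24 mm and end plates 29 mm high, with two green rubber rollers and a white gear on top (30 mm). It lies z up on the bench between rack and tray; grip it across the 32 mm. Either end first will do in the tray. About 90 g.
- toner_red_center (a point): Bystander: centre of an identical toner bottle with a RED band, at the front of the other bay; leave it alone.
- jar_orange_center (a point): Bystander: centre of an identical jar with an ORANGE lid, behind the red-banded bottle; leave it alone.
- screwdriver_grip (a point): Bystander: the middle of the handle of the red-handled screwdriver, 185 mm long, which already lies in its outline along the far side of the tray (62 mm to the +x side of the tray's centre, along the tray's y); leave it alone.
Mind the look-alikes: they are no part of the job. Leave any orange look-alike of the part that bears toner_yellow_center alone. What is shaped like the part that bears roller_unit_center but purple is not meant.

How it is judged (in metres and radians):
On the way, in this order (a step that is already met when the one before it is completed fails the run):
1. the yellow-banded toner bottle stands upright on the bench, off the rack, let go (distance of toner_yellow_center from where it was at the start of the episode above 0.07 m and height (world z) of toner_yellow_center below 0.1 m and angle between toner_yellow_center's own z axis and vertical below 0.1 rad and linear speed of toner_yellow below 0.03 m/s and contact force between the fingers and toner_yellow below 0.1 N), for 0.2 s.
2. the blue-lidded jar has been taken out, at least 10 cm from where it stood (distance of jar_blue_center from where it was at the start of the episode above 0.1 m), for 0.2 s.
At the end, for the whole second after the job is handed in: Yellow bottle upright on the rack within 20 mm of its start; blue jar upright in the tray within 11 mm of the circle's centre; roller unit right way up within 8 mm of the rectangle's centre each way, 0.15 rad of its length; all at rest; other bottle, jar and screwdriver within 15 mm of their starts (distance of toner_yellow_center from where it was at the start of the episode below 0.02 m and angle between toner_yellow_center's own z axis and vertical below 0.08 rad and horizontal distance between jar_blue_center and jar_spot below 0.011 m and z of jar_blue_center in the frame of jar_spot below 0.027 m and angle between each of jar_blue_center, roller_unit_center's own z axis and vertical below 0.1 rad and x of roller_unit_center in the frame of roller_spot between -0.008 and 0.008 m and y of roller_unit_center in the frame of roller_spot between -0.008 and 0.008 m and z of roller_unit_center in the frame of roller_spot below 0.019 m and angle between the x axis of roller_unit_center and the y axis of roller_spot, either way round below 0.15 rad and linear speed of each of toner_yellow, jar_blue, roller_unit below 0.03 m/s and distance of each of toner_red_center, jar_orange_center, screwdriver_grip from where it was at the start of the episode below 0.015 m); the robot touches nothing.
It fails at once if the yellow-banded bottle or the blue-lidded jar is tipped over (angle between any of toner_yellow_center, jar_blue_center's own z axis and vertical above 0.6 rad).
It fails at once if the yellow-banded bottle, the blue-lidded jar or the roller unit is dropped or thrown instead of being set down ((contact force between the fingers and toner_yellow below 0.05 N and linear speed of toner_yellow above 0.5 m/s) or (contact force between the fingers and jar_blue below 0.05 N and linear speed of jar_blue above 0.5 m/s) or (contact force between the fingers and roller_unit below 0.05 N and linear speed of roller_unit above 0.5 m/s)).
It fails at once if the red-banded bottle is shifted by more than 15 mm or knocked over (distance of toner_red_center from where it was at the start of the episode above 0.015 m).
It fails at once if the orange-lidded jar is shifted by more than 15 mm or knocked over (distance of jar_orange_center from where it was at the start of the episode above 0.015 m).
It fails at once if the screwdriver is shifted by more than 15 mm or knocked over (distance of screwdriver_grip from where it was at the start of the episode above 0.015 m).
It also fails if it takes over 72 s, if anything falls off the work surface, if the arm or the gripper's body presses on something with over 40 N, if the wrist force passes 120 N, or if a joint passes its speed limit or range.

## Working session

There is one attempt and no reset: what is moved stays moved. The work goes in short steps, Python scripts to look and compute and a shell command to move; the robot and the scene stay as the last step left them, time stands still between calls to the robot, and variables do not carry over. Pictures are saved under pics/ and viewed, at most 14 in all, crops included, and the job is handed in when it is done.

```bash
mkdir -p pics
cat > h.py <<'E'
import numpy as np,cv2
from workcell import readout,imaging,job
def cam(n):
    i=imaging.camera_info(n);f=210/np.tan(np.radians(i['vfov'])/2)
    K=np.array([[f,0,i['cx']],[0,f,i['cy']],[0,0,1.]]);return K,np.array(i['dist_coeffs'],float),np.array(i['eye'],float),np.array(i['rotation'],float).reshape(3,3)
def ray(n,uv):
    K,d,e,R=cam(n);p=cv2.undistortPoints(np.array(uv,float).reshape(-1,1,2),K,d).reshape(-1,2)
    return e,np.c_[p[:,0],-p[:,1],-np.ones(len(p))]@R.T
def onz(n,uv,z):
    e,r=ray(n,uv);return e+r*((z-e[2])/r[:,2])[:,None]
def proj(n,P):
    K,d,e,R=cam(n);q=(np.array(P,float).reshape(-1,3)-e)@R;q=q*[1,-1,-1]
    return cv2.projectPoints(q,np.zeros(3),np.zeros(3),K,d)[0].reshape(-1,2)
def shot(n,f=None):
    a=imaging.capture(n)
    if f: cv2.imwrite('pics/'+f,a[:,:,::-1])
    return a
E
python3 - <<'E'
from h import *
np.set_printoptions(precision=2,suppress=True)
a=shot('top');b=shot('side')
cv2.imwrite('pics/a.png',a[:,:,::-1]);cv2.imwrite('pics/b.png',b[:,:,::-1])
for n in('top','side'):
    c=cam(n);print(n,c[0][0,0],c[2],-c[3][:,2])
    for l in ('rack','kit_tray','toner_yellow_center','jar_blue_center','roller_unit_center','screwdriver_grip'):
        for r in imaging.trace(n,l):
            m=r['pixels'];y,x=np.nonzero(m);print(l,round(r['confidence'],2),r['extent'],x.mean().round(1),y.mean().round(1))
print(readout.sense())
E
```

```text
Traceback (most recent call last):
  File "h.py", line 5, in cam
    K=np.array([[f,0,i['cx']],[0,f,i['cy']],[0,0,1.]]);return K,np.array(i['dist_coeffs'],float),np.array(i['eye'],float),np.array(i['rotation'],float).reshape(3,3)
                                                                                                                          ~~~~~~~~~~~~~~~~~~~~~~~~~~~~~~~~~~~~~^^^^^
ValueError: cannot reshape array of size 4 into shape (3,3)
```

View pics/a.png

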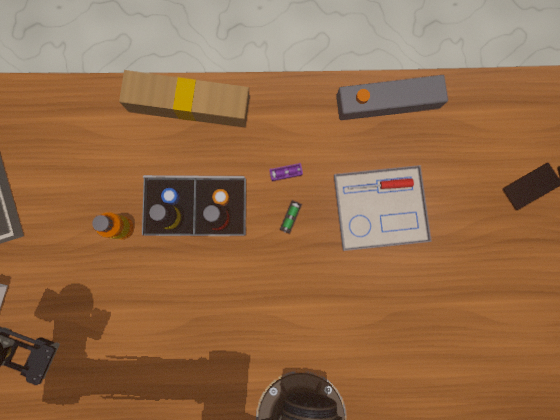

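View pics/b.png

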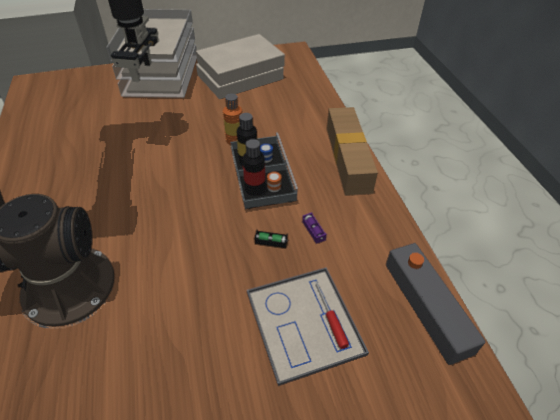

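The top view shows the rack at (194,206), with the yellow bottle's cap near (157,213) and the blue jar at (169,196). The green roller is at (291,217), with the purple look-alike at (286,172). On the tray at (381,208), the circle is at (360,226) and the rectangle at (399,222). An orange bottle look-alike stands left of the rack.

```bash
sed -i "s/np.array(i\['rotation'\],float).reshape(3,3)/Rotation.from_quat(i['rotation']).as_matrix()/; 1a from scipy.spatial.transform import Rotation" h.py
python3 - <<'E'
from h import *
np.set_printoptions(precision=2,suppress=True)
for n in('top','side'):
    a=shot(n)
    c=cam(n);print(n,c[0][0,0],c[2],-c[3][:,2])
    for l in ('rack','kit_tray','toner_yellow_center','jar_blue_center','roller_unit_center','screwdriver_grip'):
        for r in imaging.trace(n,l):
            m=r['pixels'];y,x=np.nonzero(m);print(l,round(r['confidence'],2),r['extent'],x.mean().round(1),y.mean().round(1),cv2.minAreaRect(np.c_[x,y].astype(np.float32)))
    cv2.imwrite(f'pics/{n}1.png',a[:,:,::-1])
a=cv2.imread('pics/top1.png')
cv2.imwrite('pics/c1.png',np.vstack([cv2.resize(a[165:250,80:260],None,fx=3.2,fy=3.2,interpolation=cv2.INTER_CUBIC),cv2.resize(a[160:255,265:445],None,fx=3.2,fy=3.2,interpolation=cv2.INTER_CUBIC)]))
print(readout.sense())
E
```

```text
top 477.49205246402727 [ 423.84   78.64 1361.95] [ 0.11 -0.03 -0.99]
rack 0.86 [141.6, 174.3, 103.2, 60.1] 195.2 202.5 ((194.0, 205.0), (60.0, 104.0), 90.0)
kit_tray 0.75 [333.7, 166.0, 96.0, 84.8] 381.0 209.0 ((381.8658142089844, 207.29266357421875), (78.29595184326172, 88.89737701416016), 83.6598129272461)
toner_yellow_center 0.74 [149.5, 203.7, 33.9, 27.6] 165.8 216.1 ((165.8103485107422, 215.72413635253906), (34.72502899169922, 25.254566192626953), 21.801410675048828)
toner_yellow_center 0.73 [93.5, 214.3, 38.5, 23.8] 113.1 225.9 ((112.85134887695312, 225.8918914794922), (41.09974670410156, 24.166650772094727), 9.462323188781738)
jar_blue_center 0.76 [163.5, 189.3, 12.9, 14.5] 170.0 195.9 ((170.0, 196.0), (16.0, 16.0), 90.0)
jar_blue_center 0.53 [334.5, 165.9, 97.2, 87.1] 380.7 208.6 ((381.44708251953125, 207.3003387451172), (79.9194107055664, 89.03302764892578), 83.2901611328125)
roller_unit_center 0.77 [280.7, 202.1, 18.6, 32.3] 290.7 217.2 ((290.8934631347656, 217.17214965820312), (12.425383567810059, 32.69536209106445), 23.629377365112305)
roller_unit_center 0.68 [270.5, 164.
[... 1554 characters left out ...]
.2 ((313.26922607421875, 228.15383911132812), (32.172611236572266, 13.035454750061035), 56.3099365234375)
screwdriver_grip 0.65 [320.3, 289.7, 26.2, 58.8] 335.4 326.6 ((332.0179443359375, 319.7209167480469), (60.41493225097656, 10.4921236038208), 65.37643432617188)
{'time': 0.8, 'joints': array([ 1.47,  0.36,  0.01,  0.  , -1.22, -0.29]), 'qvel': array([-0., -0.,  0., -0., -0.,  0.]), 'joint_torque': array([ -0.  , -58.23,  29.33,   7.  ,   0.01,  -0.  ]), 'tcp_pos': array([259.02, 623.3 , 226.59]), 'tcp_rot': array([ 0.98, -0.2 ,  0.  , -0.  ]), 'contact_force': array([-0.34,  0.31,  0.26]), 'wrist_torque': array([-0.01,  0.01,  0.01]), 'grip_force': 0.0, 'gripper_width': 87.57935667008836}
```

View pics/c1.png

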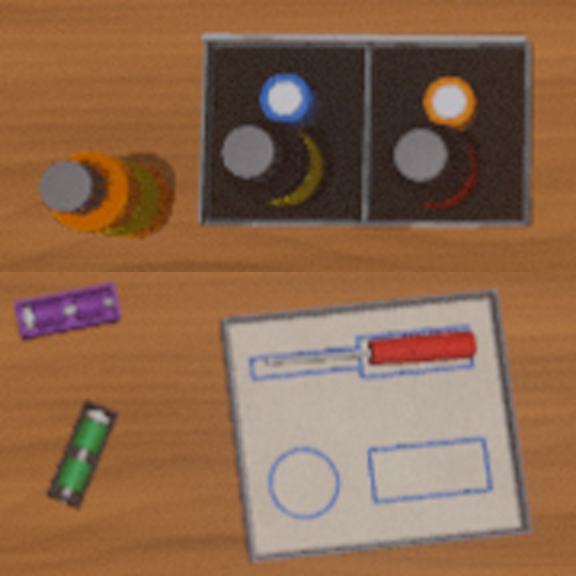

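The crop gives the yellow cap top at about (157,212), the blue lid at (169.2,195.1), the circle at (359.7,225.6) and the roller at (290.6,217). Next I turn these into world positions and refine them by colour.

Run:
```python
from h import *
np.set_printoptions(precision=1,suppress=True)
a=cv2.imread('pics/top1.png');hsv=cv2.cvtColor(a,cv2.COLOR_BGR2HSV)
o=lambda x,y,X,Y:((x+.5)/3.2-.5+X,(y+.5)/3.2-.5+Y)
for n,p,z in [('ycap',o(247,152,80,165),196),('rcap',o(420,155,80,165),196),('blid',o(286,97,80,165),64),('olid',o(449,101,80,165),64),('orgcap',o(66,187,80,165),178)]+[('rackTL/TR top48',o(x,y,80,165),66) for x,y in((204,38),(529,38))]+[('rackBL/BR 18',o(x,y,80,165),36) for x,y in((203,225),(529,225))]:print(n,onz('top',[p],z)[0])
m=cv2.inRange(hsv,(95,60,60),(130,255,255));m[:, :330]=0;m[:,435:]=0;m[:165]=0;m[255:]=0
nc,lab,st,ce=cv2.connectedComponentsWithStats(m,connectivity=8)
for i in range(1,nc):
    if st[i,4]>25:
        y,x=np.nonzero(lab==i);P=onz('top',np.c_[x,y],5)[:,:2].astype(np.float32);r=cv2.minAreaRect(P);print('blue',st[i],np.array(r[0]),np.array(r[1]),r[2],cv2.minEnclosingCircle(P))
P=onz('top',[o(x,y-272,265,160) for x,y in((222,319),(497,292),(530,529),(252,559))],15);print('tray',P,P.mean(0),np.degrees(np.arctan2(*(P[0]-P[3]+P[1]-P[2])[1::-1])))
P=onz('top',[o(x,y-272,265,160) for x,y in((86,402),(116,411),(78,507),(48,495))],27);d=(P[0]-P[3]+P[1]-P[2]);print('roller',P.mean(0),np.degrees(np.arctan2(d[1],d[0])),np.linalg.norm(P[0]-P[3]),np.linalg.norm(P[0]-P[1]))
for uv in [(269.6,239.5)]:print('roller side',onz('side',[uv],15))
b=cv2.imread('pics/side1.png')
cv2.imwrite('pics/c2.png',cv2.resize(b[85:260,215:345],None,fx=3.4,fy=3.4,interpolation=cv2.INTER_CUBIC))
```

```text
ycap [547.7 347.9 196. ]
rcap [542.4 217.4 196. ]
blid [608.  345.8  64. ]
olid [601.6 208.   64. ]
orgcap [525.8 488.1 178. ]
rackTL/TR top48 [659.7 414.2  66. ]
rackTL/TR top48 [654.4 138.9  66. ]
rackBL/BR 18 [502.6 421.7  36. ]
rackBL/BR 18 [495.7 143.   36. ]
tray [[ 664.5 -113.7   15. ]
 [ 683.6 -361.4   15. ]
 [ 470.8 -378.3   15. ]
 [ 449.9 -132.1   15. ]] [ 567.2 -246.4   15. ] 4.7147198151511365
roller [545.3  15.5  27. ] -23.368251523741183 88.64934332949991 27.587759004456434
roller side [[540.4  11.4  15. ]]
```

View pics/c2.png

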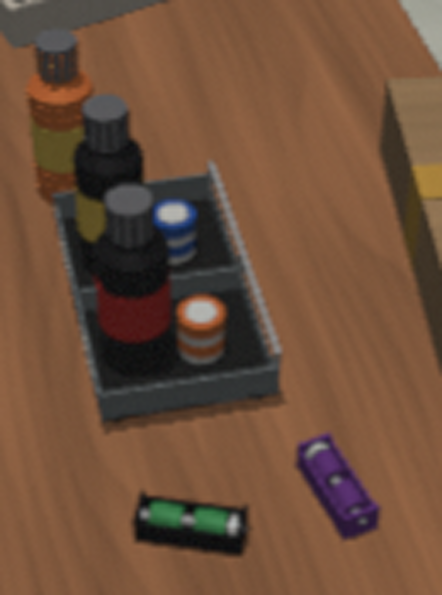

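The side crop confirms the layout: yellow cap top at about (246,116), blue lid at (266,147.5) behind it, and the rack squarish to the world axes. I'll cross-check these against my estimates and compute the first move.

```bash
cat >> h.py <<'E'
def go(x,y,z,yaw=None):
    s=readout.sense();R=Rotation.from_quat(s['tcp_rot']).as_matrix();p=s['tcp_pos']
    d=R.T@(np.array([x,y,z])-p)/30;psi=np.degrees(np.arctan2(R[1,0],R[0,0]))
    print('t',round(s['time'],2),'tcp',p.round(1),'yaw',psi.round(2),'w',round(s['gripper_width'],1),'tool units',d.round(2),'turn units',None if yaw is None else round((psi-yaw+180)%360/5-36,2))
E
python3 - <<'E'
from h import *
np.set_printoptions(precision=1,suppress=True)
print('side proj: ycap,blid,olid,circ..',proj('side',[[547.7,347.9,196],[608,345.8,64],[545,15.5,20]]).tolist())
o=lambda x,y,X,Y:((x+.5)/3.2-.5+X,(y+.5)/3.2-.5+Y)
c=onz('top',[o(304,483-272,265,160)],5)[0]
r=onz('top',[o(x,y-272,265,160) for x,y in((368,449),(485,437),(492,491),(374,503))],5)
print('circle',c,'rect',r,r.mean(0),np.linalg.norm(r[0]-r[1]),np.linalg.norm(r[1]-r[2]))
# side: tray card blue, adaptive: saturation-free blueness
for n in('top','side'):
    a=cv2.imread(f'pics/{n}1.png').astype(int);m=((a[:,:,0]-a[:,:,2])>25).astype(np.uint8)
    x0,x1,y0,y1=(335,430,165,250) if n=='top' else (245,370,265,385)
    M=np.zeros_like(m);M[y0:y1,x0:x1]=m[y0:y1,x0:x1]
    nc,lab,st,ce=cv2.connectedComponentsWithStats(M,connectivity=8)
    for i in range(1,nc):
        if st[i,4]>20:
            y,x=np.nonzero(lab==i);P=onz(n,np.c_[x,y],5)[:,:2].astype(np.float32);q=cv2.minAreaRect(P);print(n,st[i],np.array(q[0]),np.array(q[1]),q[2])
go(547.7,347.9,226.6);go(547.7,347.9,163)
E
```

```text
side proj: ycap,blid,olid,circ.. [[245.94966700975647, 115.6463958286295], [266.3808272179803, 147.3095327802721], [270.8403923441591, 236.95971232429417]]
circle [ 516.5 -182.8    5. ] rect [[ 545.6 -241.4    5. ]
 [ 554.1 -346.5    5. ]
 [ 505.6 -350.     5. ]
 [ 497.3 -244.4    5. ]] [ 525.7 -295.6    5. ] 105.45449416290559 48.582950710114474
top [357 179  35   7  44] [ 640. -230.] [11.2 99.7] 13.550804138183594
top [343 187  24   7  31] [ 614.1 -170.9] [67.1 17.2] 78.3047103881836
top [368 187  39   6  45] [ 615.9 -265.8] [108.8  14.2] 82.7324447631836
top [398 212  21  17  45] [ 528.5 -322. ] [48.1 52.7] 3.7952890396118164
top [349 215  22  22  69] [ 516.8 -182.5] [60.4 60. ] 88.71028137207031
top [380 214  18  18  51] [ 523.6 -265. ] [48.6 47.1] 0.5372741222381592
side [309 280  43  73 142] [ 624.2 -239.4] [ 39.5 202. ] 7.443195343017578
side [265 292  26  23  75] [ 515.3 -183.2] [60.3 61.4] 28.47553253173828
side [277 321  34  47 170] [ 525.2 -295.6] [ 49.5 107.6] 4.799633502960205
t 0.8 tcp [259.  623.3 226.6] yaw -22.56 w 87.6 tool units [12.4  4.8 -0. ] turn units None
t 0.8 tcp [259.  623.3 226.6] yaw -22.56 w 87.6 tool units [12.4  4.8  2.1] turn units None
```

Both cameras agree to within 1–2 mm. Moving above the yellow bottle.

```bash
python3 -m jog '[[[0.95,0.37,0,0,-1],[0.95,0.37,0,0,-1],[0.95,0.37,0,0,-1],[0.95,0.37,0,0,-1],[0.95,0.37,0,0,-1],[0.95,0.37,0,0,-1],[0.95,0.37,0,0,-1],[0.95,0.37,0,0,-1],[0.95,0.37,0,0,-1],[0.95,0.37,0,0,-1]]]' 40; python3 -m jog '[[[0.95,0.37,0,0,-1],[0.95,0.37,0,0,-1],[0.95,0.37,0,0,-1],[0,0,0,0,-1],[0,0,0,0,-1]]]'
python3 - <<'E'
from h import *
go(547.7,347.9,163)
shot('side','d.png');a=cv2.imread('pics/d.png');cv2.imwrite('pics/d1.png',cv2.resize(a[40:220,190:330],None,fx=3,fy=3,interpolation=cv2.INTER_CUBIC))
E
```

```text
time: 1.63
tcp_pos: [480.5, 410.3, 226.8]
tcp_rot: [0.981, -0.196, 0.0, -0.0]
contact_force: [0.1, -0.9, -0.4]
gripper_width: 87.8
grip_force: 0.0
time: 2.05
tcp_pos: [546.8, 346.5, 226.4]
tcp_rot: [0.98, -0.197, -0.0, 0.0]
contact_force: [-0.2, 0.6, -0.5]
gripper_width: 88.0
grip_force: 0.0
t 2.05 tcp [546.8 346.5 226.4] yaw -22.72 w 88.0 tool units [ 0.01 -0.05  2.11] turn units None
```

View pics/d1.png

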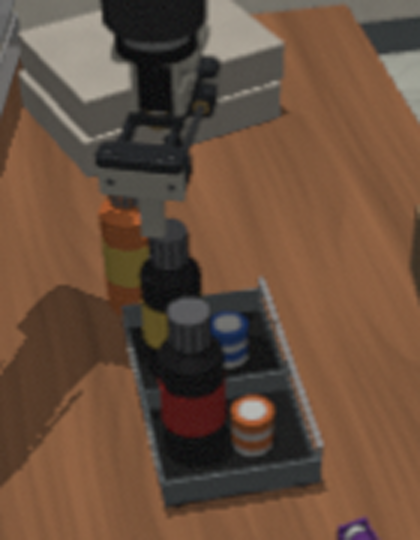

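The crop shows the open gripper right above the yellow cap (crop (168,240)). Descending and gripping.

```bash
python3 -m jog '[[[0,-0.05,0.6,0,-1],[0,0,0.6,0,-1],[0,0,0.5,0,-1],[0,0,0.4,0,-1],[0,0,0,0,-1],[0,0,0,0,0.2],[0,0,0,0,0.6],[0,0,0,0,1],[0,0,0,0,1],[0,0,0,0,1]]]' 40; python3 -m jog '[[[0,0,0,0,1],[0,0,0,0,1],[0,0,0,0,1]]]'
```

```text
time: 2.93
tcp_pos: [546.6, 349.5, 164.4]
tcp_rot: [0.981, -0.196, 0.0, -0.001]
contact_force: [0.8, 0.4, -0.3]
gripper_width: 59.7
grip_force: 0.0
time: 3.18
tcp_pos: [546.4, 349.2, 163.7]
tcp_rot: [0.981, -0.196, 0.0, 0.0]
contact_force: [-0.6, -1.4, 1.7]
gripper_width: 39.6
grip_force: 3.0
```

```bash
python3 -m jog '[[[0,0,0,0,1],[0,0,0,0,1],[0,0,0,0,1],[0,0,-0.2,0,1],[0,0,-0.4,0,1],[0,0,-0.6,0,1],[0,0,-0.6,0,1],[0,0,-0.6,0,1],[0,0,0,0,1]]]'
python3 -c "
from h import *
go(360,430,147)"
```

```text
time: 3.93
tcp_pos: [547.9, 350.5, 240.2]
tcp_rot: [0.981, -0.195, 0.002, -0.002]
contact_force: [1.2, 0.7, -3.9]
gripper_width: 39.7
grip_force: 40.0
t 3.93 tcp [547.9 350.5 240.2] yaw -22.53 w 39.7 tool units [-6.81 -0.03  3.09] turn units None
```

```bash
python3 -m jog '[[[-0.3,0,0,0,1],[-0.5,0,0,0,1],[-0.8,0,0,0,1],[-0.9,0,0,0,1],[-0.9,0,0,0,1],[-0.9,0,0,0,1],[-0.9,0,0,0,1],[-0.8,0,0,0,1],[-0.5,0,0,0,1],[-0.3,0,0,0,1]]]'; python3 -m jog '[[[0,0,0.4,0,1],[0,0,0.7,0,1],[0,0,0.7,0,1],[0,0,0.6,0,1],[0,0,0.3,0,1],[0,0,0.2,0,1],[0,0,0.1,0,1],[0,0,0,0,1],[0,0,0,0,1]]]'
python3 -c "
from h import *
go(360,430,145.5)"
```

```text
time: 4.77
tcp_pos: [354.9, 427.7, 234.4]
tcp_rot: [0.981, -0.195, -0.001, 0.001]
contact_force: [0.3, -0.5, -5.9]
gripper_width: 39.3
grip_force: 40.0
time: 5.52
tcp_pos: [358.2, 428.1, 146.3]
tcp_rot: [0.981, -0.196, 0.0, -0.001]
contact_force: [0.3, 0.2, -4.9]
gripper_width: 39.4
grip_force: 40.0
t 5.52 tcp [358.2 428.1 146.3] yaw -22.56 w 39.4 tool units [ 0.03 -0.08  0.03] turn units None
```

```bash
python3 -m jog '[[[0,0,0.03,0,1],[0,0,0.03,0,1],[0,0,0,0,1],[0,0,0,0,1]]]'; python3 -m jog '[[[0,0,0.02,0,1],[0,0,0.02,0,1],[0,0,0,0,1],[0,0,0,0,1]]]'
```

```text
time: 5.85
tcp_pos: [358.5, 428.3, 145.6]
tcp_rot: [0.981, -0.195, 0.001, -0.001]
contact_force: [-1.7, -1.1, 5.6]
gripper_width: 39.1
grip_force: 40.0
time: 6.18
tcp_pos: [358.7, 428.3, 145.6]
tcp_rot: [0.981, -0.195, 0.001, -0.001]
contact_force: [-4.5, -3.3, 14.5]
gripper_width: 39.3
grip_force: 40.0
```

```bash
python3 -m jog '[[[0,0,-0.06,0,1],[0,0,0,0,0.3],[0,0,0,0,-0.2],[0,0,0,0,-0.6],[0,0,0,0,-1],[0,0,0,0,-1],[0,0,0,0,-1],[0,0,-0.5,0,-1],[0,0,-1,0,-1],[0,0,-1,0,-1]]]'
python3 - <<'E'
from h import *
shot('top','e.png');shot('side','e2.png')
for n in('top','side'):
    for r in imaging.trace(n,'toner_yellow_center')+imaging.trace(n,'jar_blue_center'):print(n,round(r['confidence'],2),r['extent'])
go(608,345.8,231,10)
a=cv2.imread('pics/e.png');b=cv2.imread('pics/e2.png')
cv2.imwrite('pics/e1.png',np.hstack([cv2.resize(a[170:300,50:200],(450,390)),cv2.resize(b[80:210,190:300],(330,390))]))
E
```

```text
time: 7.02
tcp_pos: [357.7, 426.8, 219.2]
tcp_rot: [0.981, -0.196, -0.0, 0.002]
contact_force: [0.4, 1.1, 0.8]
gripper_width: 85.2
grip_force: 0.0
top 0.94 [91.4, 215.9, 43.0, 22.3]
top 0.92 [120.8, 275.1, 34.9, 25.1]
top 0.54 [160.0, 186.9, 15.9, 19.7]
side 0.83 [176.7, 112.3, 20.9, 50.1]
side 0.61 [222.7, 90.5, 24.8, 54.3]
side 0.55 [261.2, 143.1, 10.0, 18.8]
t 7.32 tcp [357.6 427.1 218.5] yaw -22.57 w 87.6 tool units [ 8.75 -0.7  -0.42] turn units -6.51
```

View pics/e1.png

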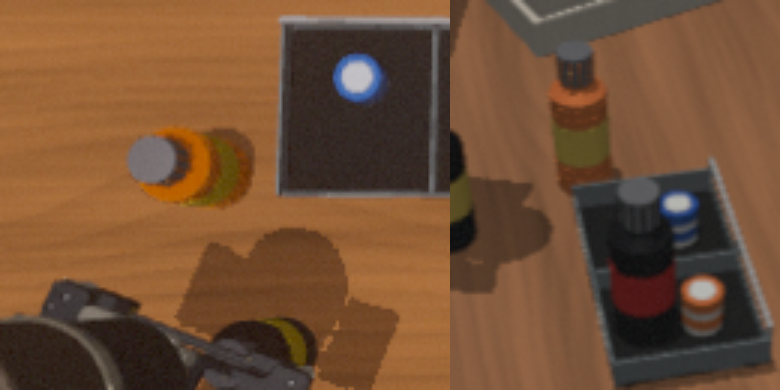

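The top crop shows the bottle standing upright on the bench under the gripper. The blue jar is unmoved at about (169,195.7). Turning and moving over the jar with a narrower opening.

```bash
python3 -m jog '[[[0,0,-0.3,-0.9,-0.5],[0,0,-0.3,-0.95,-0.5],[0,0,-0.3,-0.95,-0.5],[0,0,0,-0.95,-0.5],[0,0,0,-0.95,-0.5],[0,0,0,-0.95,-0.5],[0,0,0,-0.85,-0.5],[0,0,0,0,-0.5]]]'
python3 -c "
from h import *
go(607.5,346,245,10)"
```

```text
time: 7.98
tcp_pos: [357.7, 427.1, 245.0]
tcp_rot: [0.996, 0.088, -0.001, 0.001]
contact_force: [0.3, -0.5, -0.0]
gripper_width: 65.6
grip_force: 0.0
t 7.98 tcp [357.7 427.1 245. ] yaw 10.13 w 65.6 tool units [ 7.72  4.12 -0.  ] turn units 0.03
```

```bash
python3 -m jog '[[[0.8,0.42,0,0,-0.5],[0.8,0.42,0,0,-0.5],[0.8,0.42,0,0,-0.5],[0.8,0.42,0,0,-0.5],[0.8,0.42,0,0,-0.5],[0.8,0.42,0,0,-0.5],[0.8,0.42,0,0,-0.5],[0.8,0.42,0,0,-0.5],[0.8,0.42,0,0,-0.5],[0.52,0.34,0,0,-0.5]]]'; python3 -m jog '[[[0,0,0.5,0,-0.5],[0,0,1,0,-0.5],[0,0,1,0,-0.5],[0,0,1,0,-0.5],[0,0,0.5,0,-0.5],[0,0,0,0,-0.5]]]'
python3 - <<'E'
from h import *
shot('top','f.png');shot('side','f2.png')
go(607.5,346,31,10)
a=cv2.imread('pics/f.png');b=cv2.imread('pics/f2.png')
cv2.imwrite('pics/f1.png',np.hstack([cv2.resize(a[150:280,120:270],(450,390)),cv2.resize(b[80:210,210:320],(330,390))]))
E
```

```text
time: 8.82
tcp_pos: [609.2, 344.7, 244.6]
tcp_rot: [0.996, 0.085, -0.001, 0.001]
contact_force: [-0.4, 0.1, -1.0]
gripper_width: 65.6
grip_force: 0.0
time: 9.32
tcp_pos: [604.9, 343.7, 120.4]
tcp_rot: [0.996, 0.085, -0.004, 0.003]
contact_force: [-1.5, -0.3, -0.0]
gripper_width: 65.5
grip_force: 0.0
t 9.42 tcp [607.4 345.5 125.6] yaw 9.86 w 65.5 tool units [ 0.01 -0.02  3.15] turn units -0.03
```

View pics/f1.png

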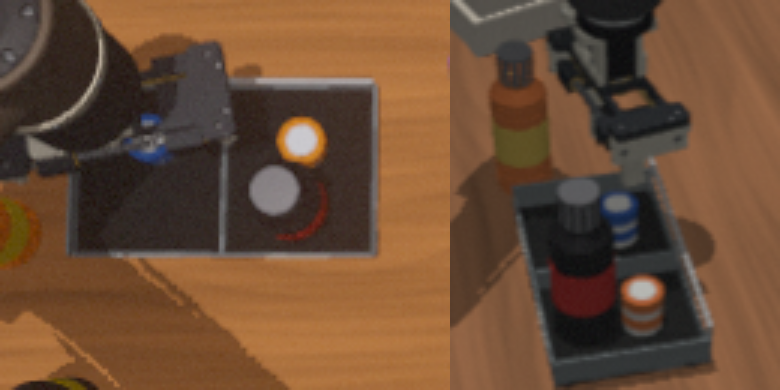

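The gripper is centred over the blue jar and clear of the red bottle. Descending slowly.

```bash
python3 -m jog '[[[0,0,0.5,0,-0.5],[0,0,0.6,0,-0.5],[0,0,0.6,0,-0.5],[0,0,0.6,0,-0.5],[0,0,0.5,0,-0.5],[0,0,0.3,0,-0.5],[0,0,0.05,0,-0.5],[0,0,0,0,-0.5],[0,0,0,0,-0.5]]]' 20; python3 -m jog '[[[0,0,0,0,-0.2],[0,0,0,0,0.1],[0,0,0,0,0.4],[0,0,0,0,0.7],[0,0,0,0,1],[0,0,0,0,1],[0,0,0,0,1],[0,0,0,0,1]]]' 20
```

```text
time: 10.17
tcp_pos: [608.2, 346.5, 33.4]
tcp_rot: [0.996, 0.087, 0.001, -0.001]
contact_force: [-0.4, -0.1, 0.3]
gripper_width: 65.6
grip_force: 0.0
time: 10.83
tcp_pos: [607.7, 346.0, 32.4]
tcp_rot: [0.996, 0.087, 0.0, -0.0]
contact_force: [-1.9, 0.3, 4.7]
gripper_width: 42.4
grip_force: 20.0
```

```bash
python3 -m jog '[[[0,0,-0.2,0,1],[0,0,-0.5,0,1],[0,0,-0.9,0,1],[0,0,-1,0,1],[0,0,-1,0,1],[0,0,-1,0,1],[0,0,-1,0,1],[0,0,-0.9,0,1],[0,0,-0.4,0,1],[0,0,-0.1,0,1]]]'
python3 -c "
from h import *
go(516,-183,240,4.7)"
```

```text
time: 11.67
tcp_pos: [608.3, 346.3, 245.0]
tcp_rot: [0.996, 0.087, 0.002, -0.001]
contact_force: [0.3, 0.1, -0.0]
gripper_width: 42.7
grip_force: 20.0
t 11.67 tcp [608.3 346.3 245. ] yaw 9.94 w 42.7 tool units [-6.08 16.85  0.11] turn units 1.05
```

```bash
python3 -m jog '[[[-0.15,0.4,0,0,1],[-0.25,0.7,0,0,1],[-0.34,0.95,0,0,1],[-0.34,0.95,0,0,1],[-0.34,0.95,0,0,1],[-0.34,0.95,0,0,1],[-0.34,0.95,0,0,1],[-0.34,0.95,0,0,1],[-0.34,0.95,0,0,1],[-0.34,0.95,0,0,1]]]';python3 -m jog '[[[-0.34,0.95,0,0,1],[-0.34,0.95,0,0,1],[-0.34,0.95,0,0,1],[-0.34,0.95,0,0,1],[-0.34,0.95,0,0,1],[-0.34,0.95,0,0,1],[-0.34,0.95,0,0,1],[-0.34,0.95,0,0,1],[-0.34,0.95,0,0,1],[-0.25,0.5,0,0,1]]]';python3 -m jog '[[[0,0,0,0.5,1],[0,0,0,0.55,1],[0,0,0,0,1],[0,0,0,0,1]]]'
python3 -c "
from h import *
go(516,-183,21,4.7)"
```

```text
time: 12.5
tcp_pos: [558.4, 70.5, 239.6]
tcp_rot: [0.996, 0.086, -0.002, 0.0]
contact_force: [0.9, -0.4, -1.1]
gripper_width: 42.6
grip_force: 20.0
time: 13.33
tcp_pos: [507.1, -214.4, 239.5]
tcp_rot: [0.996, 0.086, -0.002, -0.0]
contact_force: [0.0, -0.1, -0.3]
gripper_width: 42.5
grip_force: 20.0
time: 13.67
tcp_pos: [508.2, -212.1, 240.2]
tcp_rot: [0.999, 0.041, -0.001, -0.0]
contact_force: [-0.0, 0.7, -0.4]
gripper_width: 42.8
grip_force: 20.0
t 13.67 tcp [ 508.2 -212.1  240.2] yaw 4.73 w 42.8 tool units [ 0.36 -0.94  7.31] turn units 0.01
```

```bash
python3 -m jog '[[[0.18,-0.47,0.3,0,1],[0.18,-0.47,0.7,0,1],[0,0,1,0,1],[0,0,1,0,1],[0,0,1,0,1],[0,0,1,0,1],[0,0,0.8,0,1],[0,0,0.3,0,1],[0,0,0,0,1],[0,0,0,0,1]]]'
python3 -c "
from h import *
go(516,-183,20,4.7)"
```

```text
time: 14.5
tcp_pos: [517.9, -183.0, 59.1]
tcp_rot: [0.999, 0.042, -0.0, 0.0]
contact_force: [0.8, 0.0, -0.2]
gripper_width: 42.1
grip_force: 20.0
t 14.5 tcp [ 517.9 -183.    59.1] yaw 4.76 w 42.1 tool units [-0.06 -0.01  1.3 ] turn units 0.01
```

```bash
python3 -m jog '[[[-0.05,0,0.3,0,1],[0,0,0.4,0,1],[0,0,0.3,0,1],[0,0,0.15,0,1],[0,0,0.1,0,1],[0,0,0,0,1],[0,0,0,0,1]]]';python3 -m jog '[[[0,0,0.03,0,1],[0,0,0.03,0,1],[0,0,0,0,1],[0,0,0,0,1]]]'
```

```text
time: 15.08
tcp_pos: [516.5, -183.2, 21.6]
tcp_rot: [0.999, 0.041, 0.0, 0.0]
contact_force: [0.3, 0.1, -0.5]
gripper_width: 42.6
grip_force: 20.0
time: 15.42
tcp_pos: [516.4, -183.2, 19.7]
tcp_rot: [0.999, 0.041, 0.0, 0.0]
contact_force: [0.4, 0.7, -0.0]
gripper_width: 42.5
grip_force: 20.0
```

```bash
python3 -m jog '[[[0,0,0.03,0,1],[0,0,0,0,1],[0,0,0,0,1]]]';python3 -m jog '[[[0,0,0.03,0,1],[0,0,0,0,1],[0,0,0,0,1]]]'
```

```text
time: 15.67
tcp_pos: [516.5, -183.2, 19.3]
tcp_rot: [0.999, 0.041, 0.0, 0.0]
contact_force: [-1.9, 1.7, 6.2]
gripper_width: 42.4
grip_force: 20.0
time: 15.92
tcp_pos: [516.5, -183.2, 19.2]
tcp_rot: [0.999, 0.041, 0.0, 0.0]
contact_force: [-4.8, 2.2, 13.4]
gripper_width: 42.2
grip_force: 20.0
```

```bash
python3 -m jog '[[[0,0,-0.06,0,0.6],[0,0,0,0,0.1],[0,0,0,0,-0.3],[0,0,0,0,-0.3],[0,0,0,0,-0.3],[0,0,-0.3,0,-0.3],[0,0,-0.8,0,-0.3],[0,0,-1,0,-0.3],[0,0,-1,0,-0.3],[0,0,-1,0,-0.3]]]'
python3 - <<'E'
from h import *
np.set_printoptions(precision=1,suppress=True)
go(543,14,120,-23.4)
t=shot('top');T=imaging.trace('top','jar_blue_center');U=imaging.trace('top','roller_unit_center')
s=shot('side');S=imaging.trace('side','jar_blue_center');V=imaging.trace('side','roller_unit_center')
for n,L in(('top',T),('side',S)):
    for r in L:
        y,x=np.nonzero(r['pixels']);print(n,'jar',round(r['confidence'],2),r['extent'],onz(n,[(x.mean(),y.mean())],51 if n=='top' else 28)[0])
for n,L in(('top',U),('side',V)):
    for r in L:
        y,x=np.nonzero(r['pixels']);q=cv2.minAreaRect(onz(n,np.c_[x,y],22)[:,:2].astype(np.float32));print(n,'roller',round(r['confidence'],2),q)
# green rollers in both views at z~22
for n,a in(('top',t),('side',s)):
    h=cv2.cvtColor(a,cv2.COLOR_RGB2HSV);m=cv2.inRange(h,(45,110,40),(85,255,255));u=proj(n,[[543,14,20]])[0].astype(int);M=np.zeros_like(m);M[u[1]-22:u[1]+22,u[0]-22:u[0]+22]=m[u[1]-22:u[1]+22,u[0]-22:u[0]+22]
    y,x=np.nonzero(M);print(n,'green',len(x),cv2.minAreaRect(onz(n,np.c_[x,y],25)[:,:2].astype(np.float32)))
E
```

```text
time: 16.75
tcp_pos: [516.0, -183.2, 144.4]
tcp_rot: [0.999, 0.041, -0.0, 0.0]
contact_force: [1.5, -0.4, 0.8]
gripper_width: 56.9
grip_force: 0.0
t 16.75 tcp [ 516.  -183.2  144.4] yaw 4.69 w 56.9 tool units [ 1.4 -6.5  0.8] turn units 5.62
side jar 0.56 [267.7, 290.1, 18.9, 20.1] [ 513.6 -189.3   28. ]
side jar 0.17 [247.9, 267.3, 120.6, 120.6] [ 558.5 -277.4   28. ]
top roller 0.65 ((671.2833862304688, 23.598690032958984), (41.26420593261719, 92.98102569580078), 12.96825122833252)
side roller 0.77 ((667.2622680664062, 17.782062530517578), (42.60258102416992, 107.28047180175781), 11.013306617736816)Traceback (most recent call last):
  File "<stdin>", line 15, in <module>
  File "h.py", line 11, in onz
    e,r=ray(n,uv);return e+r*((z-e[2])/r[:,2])[:,None]
        ~~~^^^^^^
  File "h.py", line 8, in ray
    K,d,e,R=cam(n);p=cv2.undistortPoints(np.array(uv,float).reshape(-1,1,2),K,d).reshape(-1,2)
                     ~~~~~~~~~~~~~~~~~~~^^^^^^^^^^^^^^^^^^^^^^^^^^^^^^^^^^^^^^^^
cv2.error: OpenCV(4.12.0) /io/opencv/modules/calib3d/src/undistort.dispatch.cpp:347: error: (-215:Assertion failed) CV_IS_MAT(_src) && CV_IS_MAT(_dst) && (_src->rows == 1 || _src->cols == 1) && (_dst->rows == 1 || _dst->cols == 1) && _src->cols + _src->rows - 1 == _dst->rows + _dst->cols - 1 && (CV_MAT_TYPE(_src->type) == CV_32FC2 || CV_MAT_TYPE(_src->type) == CV_64FC2) && (CV_MAT_TYPE(_dst->type) == CV_32FC2 || CV_MAT_TYPE(_dst->type) == CV_64FC2) in function 'cvUndistortPointsInternal'
```

Run:
```python
from h import *
for n in('top','side'):
    a=cv2.imread(f'pics/{n}1.png')
    h=cv2.cvtColor(a,cv2.COLOR_BGR2HSV);m=cv2.inRange(h,(45,80,30),(85,255,255));u=proj(n,[[543,14,20]])[0].astype(int);M=np.zeros_like(m);M[u[1]-22:u[1]+22,u[0]-22:u[0]+22]=m[u[1]-22:u[1]+22,u[0]-22:u[0]+22]
    y,x=np.nonzero(M);P=onz(n,np.c_[x,y],24)[:,:2].astype(np.float32);print(n,'green',len(x),cv2.minAreaRect(P),P.mean(0))
    d=((a.max(2)<60)|(M>0)).astype(np.uint8);D=np.zeros_like(d);D[u[1]-22:u[1]+22,u[0]-22:u[0]+22]=d[u[1]-22:u[1]+22,u[0]-22:u[0]+22]
    y,x=np.nonzero(D);P=onz(n,np.c_[x,y],24)[:,:2].astype(np.float32);print(n,'all',len(x),cv2.minAreaRect(P),P.mean(0))
b=cv2.imread('pics/side1.png');t=cv2.imread('pics/top1.png')
cv2.imwrite('pics/g.png',np.hstack([cv2.resize(t[197:237,270:310],(400,400),interpolation=cv2.INTER_CUBIC),cv2.resize(b[220:260,250:290],(400,400),interpolation=cv2.INTER_CUBIC)]))
c,s=np.cos(np.radians(-23.4)),np.sin(np.radians(-23.4))
for n,z in(('top',29),('top',0),('side',29),('side',0)):
  print(n,z,proj(n,[[544+c*i*45-s*j*16,15+s*i*45+c*j*16,z] for i,j in((1,1),(1,-1),(-1,-1),(-1,1))]).round(1).tolist())
```

```text
top green 155 ((544.462646484375, 15.541236877441406), (23.413246154785156, 63.79629898071289), 65.8668441772461) [544.84125   15.330051]
top all 155 ((544.462646484375, 15.541236877441406), (23.413246154785156, 63.79629898071289), 65.8668441772461) [544.84125   15.330051]
side green 153 ((539.8984375, 14.68539047241211), (27.445430755615234, 66.07744598388672), 66.08343505859375) [540.8364    14.436983]
side all 373 ((542.177734375, 5.6229400634765625), (46.856807708740234, 91.23892211914062), 66.6111068725586) [540.9646      5.1463065]
top 29 [[291.2, 199.9], [301.7, 204.2], [289.9, 233.8], [279.2, 229.5]]
top 0 [[290.7, 201.2], [301.1, 205.3], [289.4, 234.4], [279.0, 230.2]]
side 29 [[287.4, 232.9], [285.6, 241.8], [253.4, 237.4], [255.7, 228.6]]
side 0 [[287.2, 239.3], [285.5, 248.2], [253.8, 243.9], [256.1, 235.1]]
```

View pics/g.png

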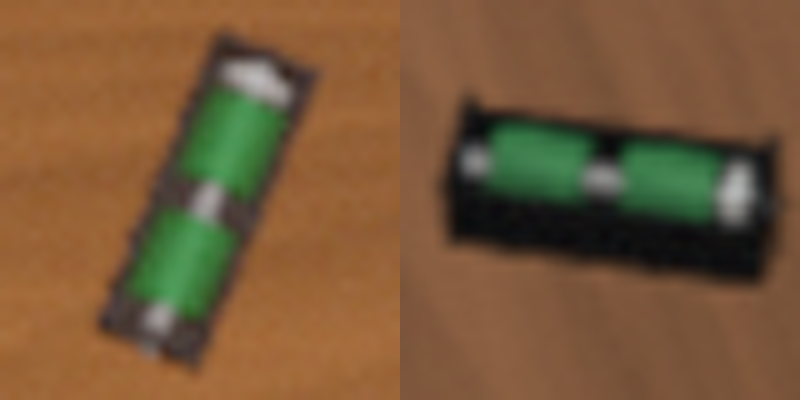

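The roller corners match the model at (544,15) with yaw −23.4° to within 1 px in both views. Going over it.

```bash
python3 -m jog '[[[0.1,-0.4,0,0,-0.5],[0.2,-0.8,0,0,-0.5],[0.2,-0.9,0,0,-0.5],[0.2,-0.9,0,0,-0.5],[0.2,-0.9,0,0,-0.5],[0.2,-0.9,0,0,-0.5],[0.2,-0.9,0,0,-0.5],[0.17,-0.8,0,0,-0.5]]]';python3 -m jog '[[[0,0,0.2,0.9,-0.5],[0,0,0.4,0.95,-0.5],[0,0,0.5,0.95,-0.5],[0,0,0.5,0.95,-0.5],[0,0,0.5,0.95,-0.5],[0,0,0.3,0.92,-0.5],[0,0,0,0,-0.5],[0,0,0,0,-0.5]]]'
python3 - <<'E'
from h import *
go(544,15,4,-23.4)
shot('side','k.png')
a=cv2.imread('pics/k.png');cv2.imwrite('pics/k1.png',cv2.resize(a[170:390,210:390],None,fx=2.7,fy=2.7,interpolation=cv2.INTER_CUBIC))
E
```

```text
time: 17.72
tcp_pos: [543.7, 16.7, 141.5]
tcp_rot: [0.999, 0.041, -0.001, 0.0]
contact_force: [0.3, -0.5, 0.1]
gripper_width: 65.8
grip_force: 0.0
time: 18.38
tcp_pos: [543.5, 14.9, 69.5]
tcp_rot: [0.979, -0.202, -0.001, 0.001]
contact_force: [0.6, 0.1, 0.0]
gripper_width: 65.5
grip_force: 0.0
t 18.38 tcp [543.5  14.9  69.5] yaw -23.25 w 65.5 tool units [ 0.02 -0.01  2.18] turn units 0.03
```

View pics/k1.png

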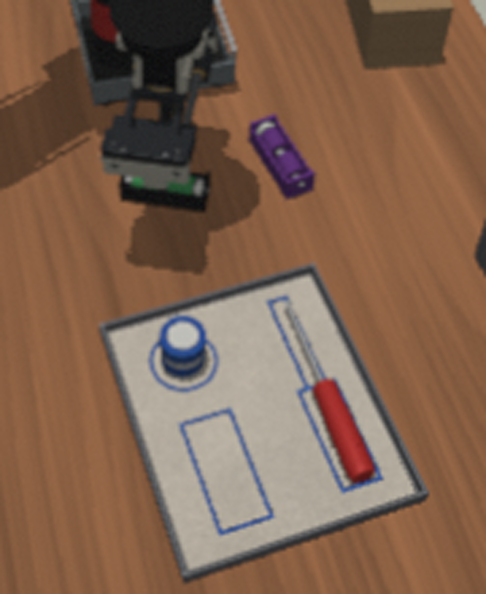

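The jar stands upright, centred in its circle. The gripper is aligned above the roller. Descending.

```bash
python3 -m jog '[[[0,0,0.4,0,-0.5],[0,0,0.5,0,-0.5],[0,0,0.5,0,-0.5],[0,0,0.4,0,-0.5],[0,0,0.3,0,-0.5],[0,0,0.07,0,-0.5],[0,0,0,0,-0.5],[0,0,0,0,-0.5]]]' 15; python3 -m jog '[[[0,0,0,0,-0.2],[0,0,0,0,0.1],[0,0,0,0,0.4],[0,0,0,0,0.7],[0,0,0,0,1],[0,0,0,0,1],[0,0,0,0,1],[0,0,0,0,1],[0,0,0,0,1]]]' 15
```

```text
time: 19.1
tcp_pos: [544.8, 15.0, 6.1]
tcp_rot: [0.979, -0.202, 0.0, -0.0]
contact_force: [0.3, 0.5, 0.4]
gripper_width: 65.6
grip_force: 0.0
time: 19.85
tcp_pos: [544.3, 14.8, 5.6]
tcp_rot: [0.979, -0.203, 0.0, -0.0]
contact_force: [-0.4, -0.4, 3.1]
gripper_width: 32.1
grip_force: 15.0
```

```bash
python3 -m jog '[[[0,0,-0.3,0,1],[0,0,-0.7,0,1],[0,0,-1,0,1],[0,0,-1,0,1],[0,0,-0.6,0,1],[0,0,-0.3,0,1],[0,0,0,0,1],[0,0,0,0,1]]]'
python3 -c "
from h import *
go(525.5,-295.6,110,-85.3)"
```

```text
time: 20.52
tcp_pos: [543.9, 14.8, 122.1]
tcp_rot: [0.979, -0.203, -0.0, -0.0]
contact_force: [-0.8, -0.0, -1.4]
gripper_width: 31.7
grip_force: 15.0
t 20.52 tcp [543.9  14.8 122.1] yaw -23.43 w 31.7 tool units [3.55 9.74 0.4 ] turn units 12.37
```

```bash
python3 -m jog '[[[0.14,0.4,0,0,1],[0.25,0.7,0,0,1],[0.33,0.9,0,0,1],[0.33,0.9,0,0,1],[0.33,0.9,0,0,1],[0.33,0.9,0,0,1],[0.33,0.9,0,0,1],[0.33,0.9,0,0,1],[0.33,0.9,0,0,1],[0.33,0.9,0,0,1]]]';python3 -m jog '[[[0.33,0.9,0,0,1],[0.19,0.54,0,0,1],[0,0,0,0.7,1],[0,0,0,0.95,1],[0,0,0,0.95,1],[0,0,0,0.95,1],[0,0,0,0.95,1],[0,0,0,0.95,1],[0,0,0,0.95,1],[0,0,0,0.95,1]]]';python3 -m jog '[[[0,0,0,0.95,1],[0,0,0,0.95,1],[0,0,0,0.95,1],[0,0,0,0.95,1],[0,0,0,0.95,1],[0,0,0,0.3,1],[0,0,0,0,1],[0,0,0,0,1]]]'
python3 -c "
from h import *
go(525.5,-295.6,12,-85.3)"
```

```text
time: 21.35
tcp_pos: [527.1, -251.5, 120.3]
tcp_rot: [0.979, -0.203, -0.002, 0.0]
contact_force: [0.7, 0.3, 1.1]
gripper_width: 32.1
grip_force: 15.0
time: 22.18
tcp_pos: [524.4, -295.8, 120.1]
tcp_rot: [0.864, -0.503, -0.002, 0.0]
contact_force: [0.4, 0.4, -0.5]
gripper_width: 31.6
grip_force: 15.0
time: 22.85
tcp_pos: [524.8, -295.8, 120.8]
tcp_rot: [0.735, -0.678, -0.001, 0.001]
contact_force: [-0.1, -0.5, 0.1]
gripper_width: 32.4
grip_force: 15.0
t 22.85 tcp [ 524.8 -295.8  120.8] yaw -85.37 w 32.4 tool units [-0.   -0.03  3.63] turn units -0.01
```

```bash
python3 -m jog '[[[0,-0.03,0.4,0,1],[0,0,0.7,0,1],[0,0,0.8,0,1],[0,0,0.7,0,1],[0,0,0.5,0,1],[0,0,0.3,0,1],[0,0,0.1,0,1],[0,0,0.05,0,1],[0,0,0,0,1],[0,0,0,0,1]]]'
python3 -c "
from h import *
go(525.5,-295.6,10,-85.3)"
```

```text
time: 23.68
tcp_pos: [527.5, -295.8, 16.8]
tcp_rot: [0.735, -0.678, 0.001, -0.0]
contact_force: [-0.8, -0.2, -0.6]
gripper_width: 31.7
grip_force: 15.0
t 23.68 tcp [ 527.5 -295.8   16.8] yaw -85.39 w 31.7 tool units [-0.01  0.06  0.23] turn units -0.02
```

```bash
python3 -m jog '[[[0,0.04,0.1,0,1],[0,0,0.06,0,1],[0,0,0.03,0,1],[0,0,0,0,1],[0,0,0,0,1]]]';python3 -m jog '[[[0,0,0.03,0,1],[0,0,0,0,1],[0,0,0,0,1]]]';python3 -m jog '[[[0,0,0.03,0,1],[0,0,0,0,1],[0,0,0,0,1]]]'
```

```text
time: 24.1
tcp_pos: [525.7, -295.7, 10.6]
tcp_rot: [0.735, -0.678, 0.0, -0.0]
contact_force: [-0.8, 0.9, 2.3]
gripper_width: 31.9
grip_force: 15.0
time: 24.35
tcp_pos: [525.7, -295.7, 10.6]
tcp_rot: [0.735, -0.678, 0.0, -0.0]
contact_force: [-2.6, 3.7, 11.1]
gripper_width: 31.6
grip_force: 15.0
time: 24.6
tcp_pos: [525.7, -295.8, 10.3]
tcp_rot: [0.735, -0.678, 0.0, 0.0]
contact_force: [-5.4, 4.0, 16.9]
gripper_width: 31.9
grip_force: 15.0
```

Seated. Release and go up.

```bash
python3 -m jog '[[[0,0,-0.07,0,0.6],[0,0,0,0,0.2],[0,0,0,0,-0.3],[0,0,0,0,-0.3],[0,0,0,0,-0.3],[0,0,-0.4,0,-0.3],[0,0,-1,0,-0.3],[0,0,-1,0,-0.3],[0,0,-1,0,-0.3],[0,0,-1,0,-0.3]]]';python3 -m jog '[[[0,0,-1,0,-0.3],[0,0,-1,0,-0.6],[0,0,-1,0,-1],[0,0,0,-0.95,-1],[0,0,0,-0.95,-1],[0,0,0,-0.95,-1],[0,0,0,-0.95,-1],[0,0,0,-0.95,-1],[0,0,0,-0.95,-1],[0,0,0,-0.95,-1]]]';python3 -m jog '[[[0,0,0,-0.95,-1],[0,0,0,-0.95,-1],[0,0,0,-0.95,-1],[0,0,0,-0.95,-1],[0,0,0,-0.95,-1],[0,0,0,-0.95,-1],[0,0,0,-0.25,-1],[0,0,0,0,-1],[0,0,0,0,-1]]]'
python3 -c "
from h import *
go(358.5,428.2,245,-22.6)"
```

```text
time: 25.43
tcp_pos: [525.3, -295.6, 143.6]
tcp_rot: [0.735, -0.678, -0.0, 0.0]
contact_force: [0.5, -0.6, -0.1]
gripper_width: 56.8
grip_force: 0.0
time: 26.27
tcp_pos: [525.5, -295.6, 232.2]
tcp_rot: [0.899, -0.438, -0.0, 0.0]
contact_force: [0.4, -1.0, 0.2]
gripper_width: 87.2
grip_force: 0.0
time: 27.02
tcp_pos: [525.6, -295.7, 232.4]
tcp_rot: [0.981, -0.196, -0.0, -0.0]
contact_force: [1.6, 0.5, -0.1]
gripper_width: 87.5
grip_force: 0.0
t 27.02 tcp [ 525.6 -295.7  232.4] yaw -22.55 w 87.5 tool units [-14.4  -20.15  -0.42] turn units 0.01
```

```bash
python3 -m jog '[[[-0.3,-0.4,-0.2,0,-1],[-0.55,-0.77,-0.2,0,-1],[-0.55,-0.77,0,0,-1],[-0.55,-0.77,0,0,-1],[-0.55,-0.77,0,0,-1],[-0.55,-0.77,0,0,-1],[-0.55,-0.77,0,0,-1],[-0.55,-0.77,0,0,-1],[-0.55,-0.77,0,0,-1],[-0.55,-0.77,0,0,-1]]]';python3 -m jog '[[[-0.55,-0.77,0,0,-1],[-0.55,-0.77,0,0,-1],[-0.55,-0.77,0,0,-1],[-0.55,-0.77,0,0,-1],[-0.55,-0.77,0,0,-1],[-0.55,-0.77,0,0,-1],[-0.55,-0.77,0,0,-1],[-0.55,-0.77,0,0,-1],[-0.55,-0.77,0,0,-1],[-0.55,-0.77,0,0,-1]]]';python3 -m jog '[[[-0.55,-0.77,0,0,-1],[-0.55,-0.77,0,0,-1],[-0.55,-0.77,0,0,-1],[-0.55,-0.77,0,0,-1],[-0.4,-0.5,0,0,-1],[0,0,0,0,-1],[0,0,0,0,-1]]]'
python3 - <<'E'
from h import *
np.set_printoptions(precision=1,suppress=True)
go(358.5,428.2,145.5,-22.6)
t=shot('top','m.png');s=shot('side','m2.png')
for n,a in(('top',t),('side',s)):
    m=((a[:,:,2].astype(int)-a[:,:,0])>25).astype(np.uint8);M=np.zeros_like(m)
    x0,x1,y0,y1=(335,430,195,250) if n=='top' else (245,315,280,385)
    M[y0:y1,x0:x1]=m[y0:y1,x0:x1]
b=cv2.imread('pics/m2.png');a=cv2.imread('pics/m.png')
cv2.imwrite('pics/m3.png',np.hstack([cv2.resize(b[85:205,150:250],(333,400),interpolation=cv2.INTER_CUBIC),cv2.resize(a[165:255,330:435],(467,400),interpolation=cv2.INTER_CUBIC)]))
E
```

```text
time: 27.85
tcp_pos: [463.1, -30.9, 245.0]
tcp_rot: [0.981, -0.195, 0.0, -0.0]
contact_force: [1.1, 0.6, 0.2]
gripper_width: 87.4
grip_force: 0.0
time: 28.68
tcp_pos: [398.4, 245.5, 245.1]
tcp_rot: [0.981, -0.195, 0.0, -0.0]
contact_force: [0.7, 1.2, 0.6]
gripper_width: 87.9
grip_force: 0.0
time: 29.27
tcp_pos: [367.4, 373.9, 244.4]
tcp_rot: [0.981, -0.194, -0.0, 0.0]
contact_force: [-0.3, 0.0, -0.4]
gripper_width: 87.5
grip_force: 0.0
t 29.27 tcp [367.4 373.9 244.4] yaw -22.4 w 87.5 tool units [-1.  -1.6  3.3] turn units 0.04
```

View pics/m3.png

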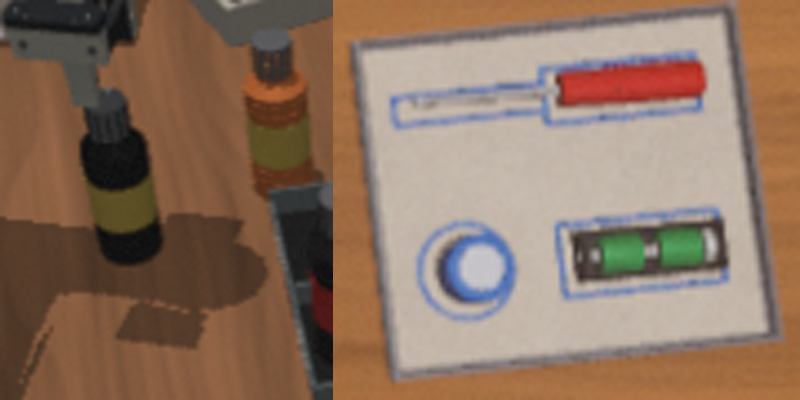

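The bottle stands upright under the gripper. In the tray crop the jar is in its circle, and the roller lies in its rectangle with some parallax. I'll quantify the roller offset with both cameras.

Run:
```python
from h import *
np.set_printoptions(precision=1,suppress=True)
T=np.radians(4.7);ex=np.array([np.cos(T),np.sin(T)]);ey=np.array([-np.sin(T),np.cos(T)])
for n,f in(('top','m'),('side','m2')):
    a=cv2.imread(f'pics/{f}.png');h=cv2.cvtColor(a,cv2.COLOR_BGR2HSV);m=cv2.inRange(h,(45,80,30),(85,255,255))
    u=proj(n,[[525,-296,28]])[0].astype(int);r=30;M=np.zeros_like(m);M[u[1]-r:u[1]+r,u[0]-r:u[0]+r]=m[u[1]-r:u[1]+r,u[0]-r:u[0]+r]
    y,x=np.nonzero(M);P=onz(n,np.c_[x,y],29)[:,:2].astype(np.float32);q=cv2.minAreaRect(P);d=np.array(q[0])-[525.5,-295.6];print(n,'green',len(x),q,'tray offs',d@ex,d@ey)
    g=a.copy()
    for z,hx,hy in((5,23,52),(34,16,45)):
        c=np.array([525.5,-295.6]);Q=[[*(c+ex*i*hx+ey*j*hy),z] for i,j in((1,1),(1,-1),(-1,-1),(-1,1))];print(z,proj(n,Q).tolist()) if 0 else None
        g=cv2.polylines(cv2.resize(g,None,fx=6,fy=6,interpolation=cv2.INTER_CUBIC) if g.shape[0]<500 else g,[np.int32((proj(n,Q)+.5)*6)],True,(0,0,255) if z>5 else (0,200,255),1)
    v=u*6;cv2.imwrite(f'pics/q_{n}.png',g[v[1]-200:v[1]+200,v[0]-200:v[0]+200])
cv2.imwrite('pics/q.png',np.hstack([cv2.imread('pics/q_top.png'),cv2.imread('pics/q_side.png')]))
```

```text
top green 155 ((525.8019409179688, -295.5023193359375), (24.012216567993164, 62.142333984375), 4.4485063552856445) tray offs 0.3089294153930893 0.07261161326117825
side green 275 ((524.0491943359375, -295.3702392578125), (26.1333065032959, 68.53905487060547), 4.272241592407227) tray offs -1.4271009132554793 0.3478649981124427
```

View pics/q.png

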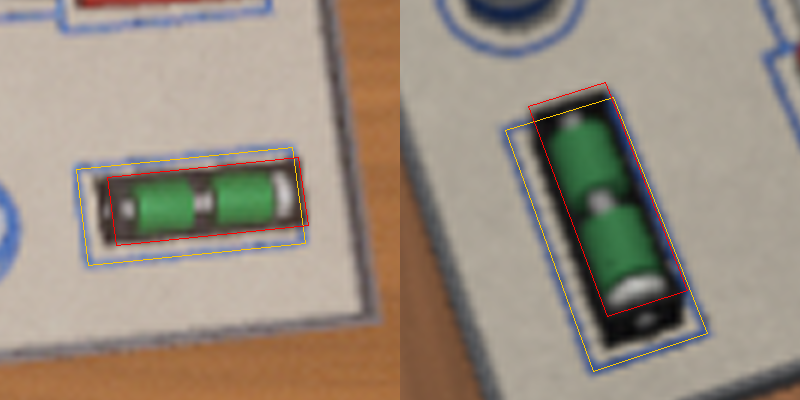

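```bash
python3 -m jog '[[[-0.5,-0.8,0,0,-1],[-0.5,-0.8,0,0,-1],[0,0,0,0,-1],[0,0,0,0,-1]]]'
python3 -c "
from h import *
go(358.5,428.2,145.5,-22.6)"
```

```text
time: 29.7
tcp_pos: [358.8, 429.0, 244.4]
tcp_rot: [0.981, -0.195, -0.0, 0.0]
contact_force: [0.7, 0.1, 0.4]
gripper_width: 87.7
grip_force: 0.0
t 29.7 tcp [358.8 429.  244.4] yaw -22.43 w 87.7 tool units [0.   0.03 3.3 ] turn units 0.03
```

The overlays put the roller within about 2 mm and aligned. Now picking up the bottle.

```bash
python3 -m jog '[[[0,0.02,0.5,0,-1],[0,0,0.8,0,-1],[0,0,0.8,0,-1],[0,0,0.6,0,-1],[0,0,0.4,0,-1],[0,0,0.15,0,-1],[0,0,0,0,-1],[0,0,0,0,-1]]]';python3 -m jog '[[[0,0,0,0,0],[0,0,0,0,0.3],[0,0,0,0,0.6],[0,0,0,0,1],[0,0,0,0,1],[0,0,0,0,1],[0,0,0,0,1],[0,0,0,0,1],[0,0,0,0,1],[0,0,0,0,1]]]' 40
```

```text
time: 30.37
tcp_pos: [359.0, 428.1, 147.9]
tcp_rot: [0.981, -0.195, 0.0, -0.0]
contact_force: [-0.5, -0.4, 0.1]
gripper_width: 87.4
grip_force: 0.0
time: 31.2
tcp_pos: [358.5, 428.2, 147.0]
tcp_rot: [0.981, -0.194, -0.0, 0.0]
contact_force: [-0.6, -0.6, 1.5]
gripper_width: 39.4
grip_force: 40.0
```

```bash
python3 -m jog '[[[0,0,0,0,1],[0,0,0,0,1]]]'
```

```text
time: 31.37
tcp_pos: [358.5, 428.2, 147.0]
tcp_rot: [0.981, -0.194, -0.0, 0.0]
contact_force: [-1.0, -1.1, 1.5]
gripper_width: 39.3
grip_force: 40.0
```

```bash
python3 -m jog '[[[0,0,-0.2,0,1],[0,0,-0.5,0,1],[0,0,-0.7,0,1],[0,0,-0.7,0,1],[0,0,-0.6,0,1],[0,0,-0.4,0,1],[0,0,0,0,1]]]';python3 -m jog '[[[0.3,0,0,0,1],[0.5,0,0,0,1],[0.8,0,0,0,1],[0.9,0,0,0,1],[0.9,0,0,0,1],[0.9,0,0,0,1],[0.9,0,0,0,1],[0.8,0,0,0,1],[0.5,0,0,0,1],[0.3,0,0,0,1]]]';python3 -m jog '[[[0,0,0,0,1],[0,0,0,0,1],[0,0,0,0,1]]]'
python3 -c "
from h import *
go(547,349,166,-22.6)"
```

```text
time: 31.95
tcp_pos: [359.1, 429.4, 242.6]
tcp_rot: [0.981, -0.194, 0.0, -0.002]
contact_force: [0.1, 0.7, -5.1]
gripper_width: 39.4
grip_force: 40.0
time: 32.78
tcp_pos: [548.3, 349.0, 237.8]
tcp_rot: [0.981, -0.195, -0.001, 0.001]
contact_force: [-0.6, -0.2, -5.4]
gripper_width: 39.4
grip_force: 40.0
time: 33.03
tcp_pos: [546.3, 350.8, 239.5]
tcp_rot: [0.981, -0.194, -0.0, 0.0]
contact_force: [-0.2, 0.3, -6.4]
gripper_width: 39.5
grip_force: 40.0
t 33.03 tcp [546.3 350.8 239.5] yaw -22.39 w 39.5 tool units [0.05 0.05 2.45] turn units 0.04
```

```bash
python3 -m jog '[[[0.03,0.05,0.3,0,1],[0,0,0.5,0,1],[0,0,0.6,0,1],[0,0,0.5,0,1],[0,0,0.3,0,1],[0,0,0.15,0,1],[0,0,0.05,0,1],[0,0,0,0,1],[0,0,0,0,1]]]';python3 -m jog '[[[0,0,0.04,0,1],[0,0,0,0,1],[0,0,0,0,1]]]';python3 -m jog '[[[0,0,0.03,0,1],[0,0,0,0,1],[0,0,0,0,1]]]'
```

```text
time: 33.78
tcp_pos: [547.8, 349.4, 169.0]
tcp_rot: [0.981, -0.194, 0.001, -0.001]
contact_force: [-1.5, 0.5, -4.9]
gripper_width: 39.1
grip_force: 40.0
time: 34.03
tcp_pos: [547.6, 349.0, 167.3]
tcp_rot: [0.981, -0.194, 0.0, -0.0]
contact_force: [-0.7, 0.2, -5.5]
gripper_width: 39.0
grip_force: 40.0
time: 34.28
tcp_pos: [547.4, 348.8, 166.0]
tcp_rot: [0.981, -0.194, -0.0, 0.0]
contact_force: [-0.0, 1.1, -5.6]
gripper_width: 39.2
grip_force: 40.0
```

```bash
python3 -m jog '[[[0,0,0.03,0,1],[0,0,0,0,1],[0,0,0,0,1]]]';python3 -m jog '[[[0,0,0.03,0,1],[0,0,0,0,1],[0,0,0,0,1]]]'
```

```text
time: 34.53
tcp_pos: [547.5, 348.9, 165.1]
tcp_rot: [0.981, -0.194, 0.0, -0.0]
contact_force: [-0.6, 0.7, -5.6]
gripper_width: 39.2
grip_force: 40.0
time: 34.78
tcp_pos: [547.7, 348.9, 165.0]
tcp_rot: [0.981, -0.194, 0.0, -0.0]
contact_force: [-0.8, -1.7, 2.2]
gripper_width: 39.3
grip_force: 40.0
```

```bash
python3 -m jog '[[[0,0,0.02,0,1],[0,0,0,0,1],[0,0,0,0,0.3],[0,0,0,0,-0.2],[0,0,0,0,-0.6],[0,0,0,0,-1],[0,0,0,0,-1],[0,0,0,0,-1],[0,0,-0.4,0,-1],[0,0,-1,0,-1]]]';python3 -m jog '[[[0,0,-1,0,-1],[0,0,-1,0,-1],[-0.7,0,0,0,-1],[-1,0,0,0,-1],[-1,0,0,0,-1],[-1,0,0,0,-1],[-1,0,0,0,-1],[-1,0,0,0,-1],[0,0,0,0,-1],[0,0,0,0,-1]]]'
python3 - <<'E'
from h import *
shot('top','z.png');shot('side','z2.png')
a=cv2.imread('pics/z.png');b=cv2.imread('pics/z2.png')
cv2.imwrite('pics/z1.png',np.hstack([cv2.resize(a[165:250,80:260],None,fx=2.4,fy=2.4,interpolation=cv2.INTER_CUBIC),cv2.resize(b[85:210,215:345],(212,204),interpolation=cv2.INTER_CUBIC)]))
print(proj('top',[[547.7,347.9,196]]),proj('side',[[547.7,347.9,196]]))
o=cv2.imread('pics/top1.png')
for n,f in(('top','z'),('side','z2')):
    A=cv2.imread(f'pics/{n}1.png',0);B=cv2.imread(f'pics/{f}.png',0);u=proj(n,[[547.7,347.9,190]])[0].astype(int)
    t=A[u[1]-9:u[1]+10,u[0]-9:u[0]+10];w=B[u[1]-16:u[1]+17,u[0]-16:u[0]+17];r=cv2.matchTemplate(w,t,cv2.TM_CCOEFF_NORMED);print(n,cv2.minMaxLoc(r)[1],np.array(cv2.minMaxLoc(r)[3])-7)
E
```

```text
time: 35.62
tcp_pos: [545.6, 347.4, 202.2]
tcp_rot: [0.981, -0.195, -0.002, 0.003]
contact_force: [-0.4, 0.5, -0.2]
gripper_width: 80.5
grip_force: 0.0
time: 36.45
tcp_pos: [388.3, 414.9, 267.0]
tcp_rot: [0.981, -0.193, 0.0, -0.001]
contact_force: [1.4, 0.0, -0.2]
gripper_width: 87.8
grip_force: 0.0
[[156.82768398 212.15686914]] [[245.94966701 115.64639583]]
top 0.9707831740379333 [0 0]
side 0.9888092875480652 [0 0]
```

View pics/z1.png

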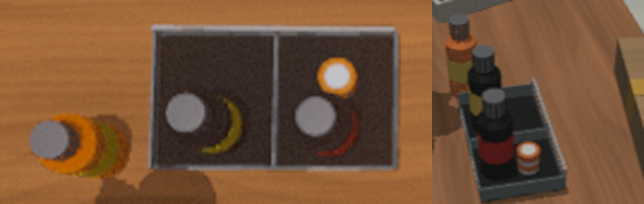

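The yellow bottle stands upright in its original place (0 px shift in both views). The red bottle and orange jar are unmoved, and the robot is clear. Handing in.

```bash
python3 -c "
from h import *
print(job.hand_in())"
```

```text
the job is handed in; nothing more can be done
None
```

The job is handed in at about 36.5 s of robot time (no verdict came back): by the camera checks, the jar stands in the circle, the roller lies in its rectangle within about 2 mm, the yellow bottle is back on its spot, and nothing else appears to have moved.

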